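# Prop the seed counter's hood open

## Task

The green hood of the seed counter on the bench stands raised on its stiff hinge. Swing the steel prop rod on the counter's right-hand side (seen from the robot) up until it stands under the socket on the edge of the hood, then gently press the hood down by its front lip until it rests on the rod with the rod's end fully home in the socket. Let go of everything and leave the hood propped open.

Things in the scene. Friction and masses are not known exactly. Their poses are not given: they have to be found in the camera images.
- counter: Seed counter, the 260 x 220 mm aluminium bench machine with the green hood; origin under its middle on the bench, x pointing away from the robot, y to its left. The prop rod is on its right-hand side (-y). The shorter crank on its left-hand side is fixed, and the loose steel sampling rod with a cross handle lying on the bench is not part of the job.
- prop (a joint): Swing of the prop rod (steel, 10 mm thick, 180 mm from pivot to the centre of its 14 mm ball end), rad: 0 lying level with its free end towards the robot, growing as it swings up and over; 1.57 vertical, 1.70 the middle of the socket, hard stop at 1.76. The pivot is stiff: the rod stays where it is left; swinging takes about 3 N at the grip.
- prop_grip (a point): Where to hold the rod's grey grip, a level cylinder 18 mm thick, square to the rod, sticking out from it to the right (-y); this point is on its axis, 66 mm out from the rod, 19 mm from its end. y: along the grip, towards the counter; x: along the rod towards the pivot, whose axis (parallel to y) is 90 mm away. About 40 mm above the bench with the rod level. Can turn between the fingers.
- hood: The green hood, sheet metal, 250 x 220 x 45 mm, 0.6 kg; origin at the middle of its lower front edge, x across it to the hinge axis (along y, 250 mm away), z out of its top. It is open by the tilt of z from vertical: starts at 0.80 to 0.92 rad, is 0.60 resting on the rod with the rod's end fully home. The hinge is stiff: the hood stays where it is left; 1 to 5 N down on the lip moves it.
- hood_lip (a point): Centre of the upper face of the lip at the middle of the hood's front edge, a bare aluminium strip 100 mm wide, 40 mm deep, level when the hood is at 0.75. x: across the hood towards the hinge, tilting with the hood; y: parallel to the hinge; z: out of the hood's top. The hinge axis is 265 mm from here along x and 11 mm along z; the lip moves on an arc about it.
- socket (a point): Where the centre of the rod's ball end sits when fully home in the socket: a dark steel channel, roofed, with flared walls, on the hood's right-hand edge, 190 mm from the hinge, open downwards. With the rod swung to between 1.62 and its stop, the hood comes down over the ball and stops hard on it. Axes as for the lip.

How it is judged (in metres and radians):
On the way:
1. the prop rod has been swung up under the socket while the hood is still above it (value of joint prop above 1.55 rad and angle between hood's own z axis and vertical above 0.7 rad), for 0.2 s.
At the end, for the whole second after the job is handed in: The rod stands in the socket (prop between 1.58 and 1.78 rad) and the hood is down on its end to within 0.05 rad, 9 mm at the socket (hood open by 0.55 to 0.65 rad), and at rest (value of joint prop between 1.58 and 1.78 rad and angle between hood's own z axis and vertical between 0.55 and 0.65 rad and linear speed of hood below 0.02 m/s); the robot touches nothing.
It fails at once if the hood is let down past its prop, towards shut (angle between hood's own z axis and vertical below 0.5 rad).
It also fails if it takes over 48 s, if anything falls off the work surface, if the arm or the gripper's body presses on something with over 40 N, if the wrist force passes 120 N, or if a joint passes its speed limit or range.

## Robot

A 6-joint arm with a two-finger parallel gripper is mounted at the origin on the work surface. World frame = base frame: x ahead of the robot, y to its left, z up, the work surface at z = 0. Lengths are in mm, angles in degrees, forces in N, time in s.
With the tool pointing down it reaches from about 300 to 850 mm from the base axis. Payload 4.2 kg.
Tool frame: the origin (TCP) lies at the very end of the fingers, on their centre line; the grasp point (between the pads) lies 19 mm behind it (hold_point_z is the z of the grasp point in the tool frame, in mm); z points along the fingers, y is the direction in which the jaws open and shut (so a half turn about z gives the same grasp; the last joint's range is limited). The gripper opens to 91 mm and grips with 3 to 60 N. Pads are 32 mm wide; open, the fingers measure 118 mm over their backs; the gripper's body (76 mm by 178 mm) begins 60 mm behind the grasp point.
Start: joints at [-65.374, 18.312, 89.639, -0, 72.044, -1.146], TCP at [250.007, -517.822, 213.976] pointing down, gripper open.
Joint ranges: [-177.97, 177.97], [-48.28, 115.42], [12.27, 149.76], [-77.06, 257.06], [2.81, 150.46], [-146.56, 146.56]. Speed limits (degrees/s): [147.25, 147.25, 180, 180, 180, 180].

## Interface

Orientations are given as [roll, pitch, yaw] about the fixed x, y, z axes, in that order (R = Rz(yaw) Ry(pitch) Rx(roll)).
In Python, from workcell import state, grab_frame, job_done, hold_point_z gives the robot as it stands. The module is installed in compiled form; this text tells all that it offers.
- The arm moves only by the shell command python3 -m creep 'ROWS' [FORCE]. ROWS is JSON, a list of rows, each a list of 7 numbers: the closure, from 0 (fully open) to 1 (shut), then the shift along the tool's x, y, z in mm, then the turn, a rotation vector about the tool's x, y, z in degrees. A call has 1 to 5 rows; each row shifts and turns the commanded pose from where the row before left it, along the tool's axes as they then stand; what a row does not reach is not made up. A row lasts 1/8 s, in which the tool goes at most 62.5 mm and 10.7 degrees, less where a joint would pass 70% of its speed; a pose out of reach is approached as far as the arm can. A call is refused whole if a number of a shift passes 62.5 or a number of a turn 10.7, either way. A call with a gripper value outside its range is refused whole. The fingers move at their own pace and stop on an object; FORCE is the grip in N (left out, the last holds). Time passes only in rows, so rows that do not move let the fingers close. It gives the time, the measured TCP pose, the force and the opening at its end, in the units of the state.
- state(): the state, without advancing time (a new reading comes with each control period).
- grab_frame(name): name is "scene" or "side" or "wrist"; returns a dict with "frame" (480x640x3 uint8, red, green, blue), "fx", "fy", "cx", "cy" (pixels), "view" (4x4, takes a point from world to camera coordinates). Camera axes: x right, y down, z forward; pixel columns grow to the right and rows downward; lengths in mm; the calibration is good to about 2 mm. A picture is of the moment at which its call begins. There is no depth.
- job_done(): hands the job in, once; it reports no verdict.
The state is a dict: "time_s": time; "qpos": joint angles; "qvel": joint speeds; "effort": joint torques, N m; "ee_pos": TCP position; "ee_rot": TCP orientation; "force": force on the tool from outside, world axes, zero at the start; "torque": the same for the moment, N m; "gripper_width": finger opening in mm.
Only numpy, scipy, OpenCV 4.12 (cv2) and the standard library are available. Lean on these libraries where they do the work, as an engineer would, in place of code of your own. Each camera call takes 0.05 s, during which the arm holds its last target.

## Working session

There is one attempt and no reset: what is moved stays moved. The work goes in short steps, Python scripts to look and compute and a shell command to move; the robot and the scene stay as the last step left them, time stands still between calls to the robot, and variables do not carry over. Pictures are saved under pics/ and viewed, and the job is handed in when it is done.

```bash
mkdir -p pics; cat > h.py <<'E'
import numpy as np, cv2
from workcell import state, grab_frame, job_done, hold_point_z
def snap(n,f):
    d=grab_frame(n); cv2.imwrite(f'pics/{f}.png',d['frame'][:,:,::-1]); np.savez(f'pics/{f}.npz',**{k:np.array(v) for k,v in d.items()}); return d
def tri(obs):
    A=[];b=[]
    for f,u,v in obs:
        d=np.load(f'pics/{f}.npz'); V=d['view']; 
        x=(u-d['cx'])/d['fx']; y=(v-d['cy'])/d['fy']
        for r,c in ((0,x),(1,y)):
            a=V[r]-c*V[2]; A.append(a[:3]); b.append(-a[3])
    s=np.linalg.lstsq(np.array(A),np.array(b),rcond=None)[0]
    for f,u,v in obs: print(f,proj(f,s),(u,v))
    return s
def proj(f,p):
    d=np.load(f'pics/{f}.npz'); c=d['view']@np.append(p,1); return np.round([d['fx']*c[0]/c[2]+d['cx'],d['fy']*c[1]/c[2]+d['cy']],1)
E
python3 - <<'E'
from h import *
for n in ('scene','side','wrist'):
    d=snap(n,n+'0'); print(n,d['fx'],np.round(d['view'],3).tolist())
print(state(),hold_point_z)
E
```

```text
scene 596.5314227170596 [[0.538, 0.843, -0.005, -369.678], [0.638, -0.411, -0.652, -253.29], [-0.551, 0.347, -0.759, 995.117], [0.0, 0.0, 0.0, 1.0]]
side 450.78987801688794 [[0.861, -0.509, -0.019, -451.639], [-0.369, -0.597, -0.712, 322.193], [0.351, 0.62, -0.702, 445.302], [0.0, 0.0, 0.0, 1.0]]
wrist 424.77079644317485 [[0.435, -0.9, -0.002, -574.584], [-0.874, -0.423, 0.24, -27.49], [-0.217, -0.103, -0.971, 389.93], [0.0, 0.0, 0.0, 1.0]]
{'time_s': 0.15, 'qpos': array([-6.53751557e+01,  1.83410815e+01,  8.96917304e+01, -1.68929132e-03,
        7.20417433e+01, -1.14617187e+00]), 'qvel': array([-0.04932864, -0.07707602, -0.20447076,  0.11809223, -0.05014788,
        0.07139911]), 'effort': array([-2.38429511e-04, -4.12774229e+01, -2.32155472e+01,  7.28185661e-02,
        4.33338317e-02, -9.50681078e-05]), 'ee_pos': array([ 249.82643032, -517.4668581 ,  213.32555859]), 'ee_rot': array([-1.79925428e+02,  1.14653844e-04,  2.57715382e+01]), 'force': array([ 0.18040887, -0.8559996 ,  0.54747473]), 'torque': array([-0.03237516,  0.02055058,  0.01622789]), 'gripper_width': 91.51452814271742} -18.8
```

View pics/scene0.png

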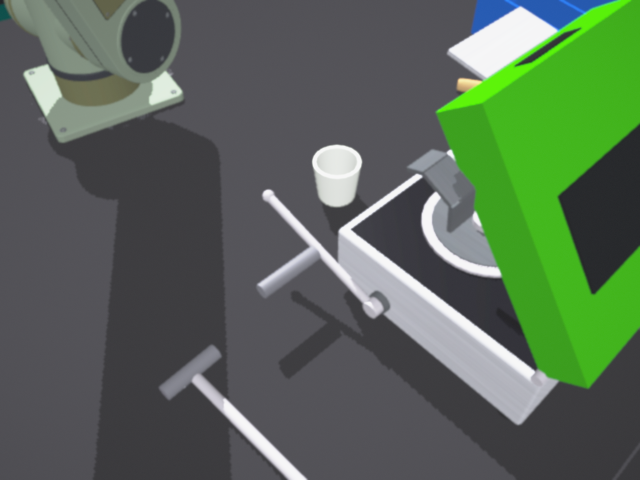

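View pics/side0.png

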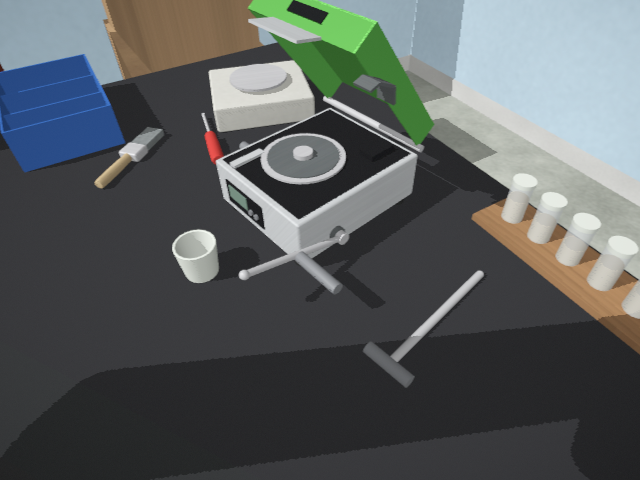

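View pics/wrist0.png

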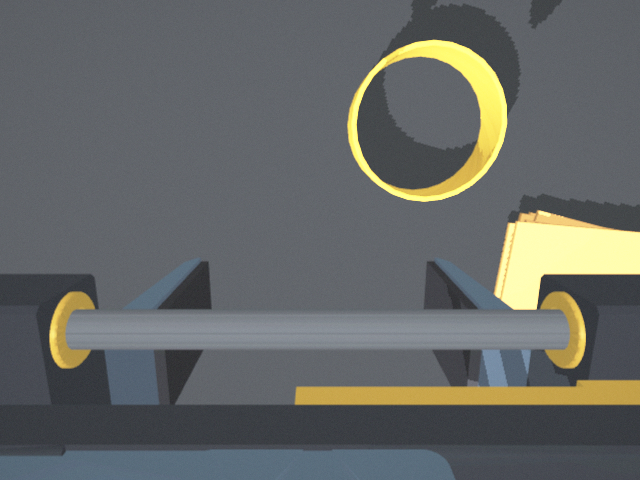

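```bash
python3 - <<'E'
from h import *
a=cv2.imread('pics/scene0.png')[170:330,240:400]; b=cv2.imread('pics/side0.png')[210:310,220:380]
a=cv2.resize(a,(600,600),interpolation=2); cv2.imwrite('pics/z1.png',a)
b=cv2.resize(b,(800,500),interpolation=2); cv2.imwrite('pics/z2.png',b)
b=cv2.imread('pics/side0.png')[0:200,240:440];b=cv2.resize(b,(600,600),interpolation=2); cv2.imwrite('pics/z3.png',b)
for n,s,d in (('ball',(268,195),(244,275)),('pivface',(374,309),(343,236)),('gripend',(264,291),(337,288)),('gripbase',(316,252),(299,256)),('boxcorner_fr',(340,232),(300,225)),('boxbot',(343,0),(0,0))):
    if d[0]: print(n,tri([('scene0',*s),('side0',*d)]).round(1))
E
```

```text
scene0 [267.8 195.3] (268, 195)
side0 [243.8 274.7] (244, 275)
ball [450.4  70.4  88.6]
scene0 [374.  308.9] (374, 309)
side0 [343. 236.] (343, 236)
pivface [624.4 103.1  41.2]
scene0 [263.8 291.3] (264, 291)
side0 [336.8 287.8] (337, 288)
gripend [552.8   6.6  63. ]
scene0 [316. 252.] (316, 252)
side0 [299. 256.] (299, 256)
gripbase [537.1  82.9  63.8]
scene0 [339.9 232.2] (340, 232)
side0 [299.9 224.9] (300, 225)
boxcorner_fr [552.6 104.7  99.3]
```

View pics/z1.png

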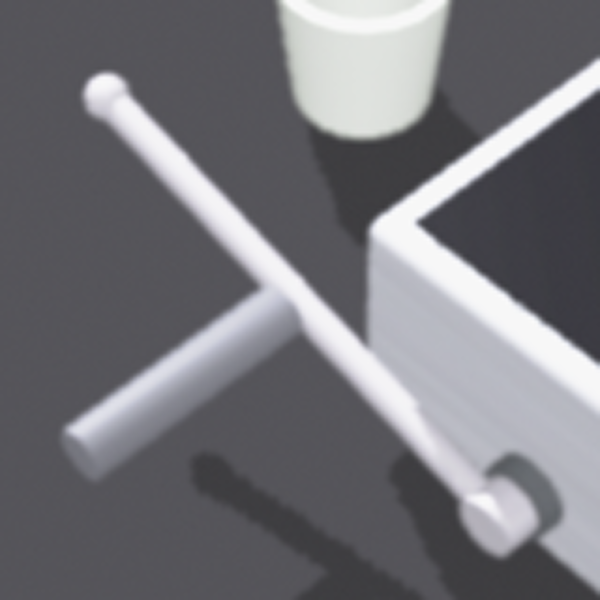

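View pics/z2.png

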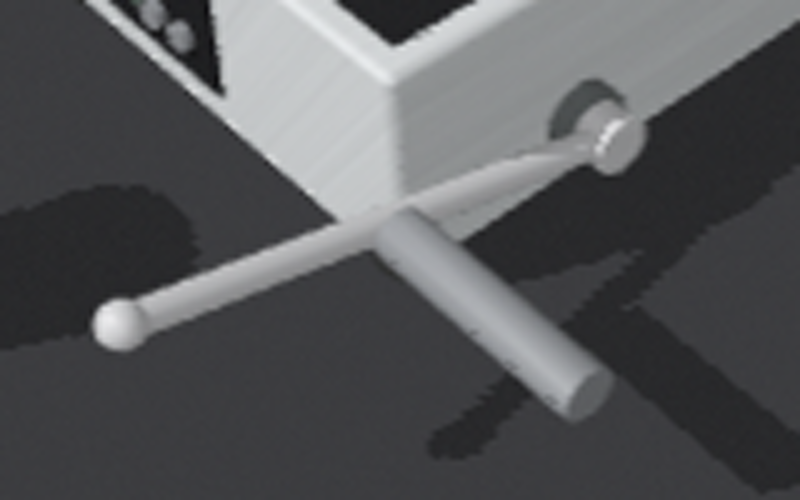

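View pics/z3.png

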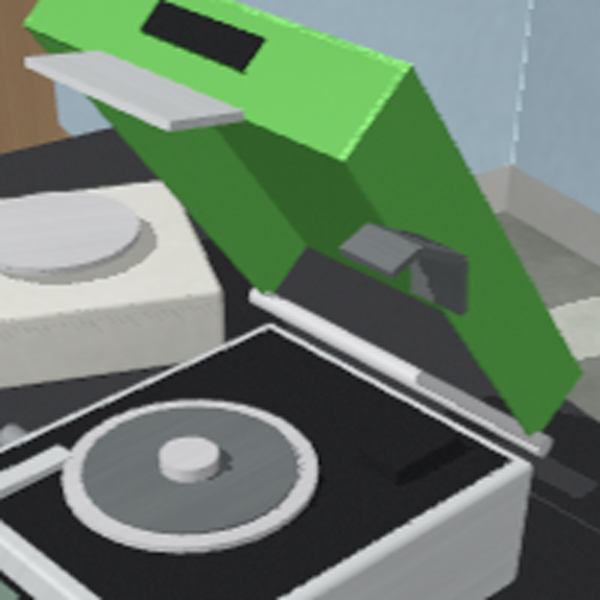

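```bash
cat > fit.py <<'E'
from h import *
from scipy.optimize import least_squares
def model(p):
    P=p[:3]; yaw,q,cap,hx,hz,th,yc=p[3:10]; R=np.array([[np.cos(yaw),-np.sin(yaw),0],[np.sin(yaw),np.cos(yaw),0],[0,0,1]])
    w=lambda v:P+R@np.array(v)
    rod=lambda r,y:w([-r*np.cos(q),y,r*np.sin(q)])
    ct,st=np.cos(th),np.sin(th)
    def hood(x,y,z): return w([hx+x*ct+z*st, yc+y, hz-x*st+z*ct])
    c,s=np.cos(.75),np.sin(.75)
    def lip(a,b): # a along lip (toward hinge), level at .75 ; lip centre
        return hood(-265+a*c,b,-11+a*s)
    return dict(ball=rod(180,0),gend=rod(90,-85),cap=w([0,cap,0]),P=P,grip=rod(90,-66),
      hingeR=hood(0,-110,0), lipFL=lip(-20,50),lipFR=lip(-20,-50),lipBR=lip(20,-50),lip=lip(0,0),hood=hood,w=w,
      sock=hood(-190,-yc-0,0),w0=w)
if __name__=='__main__':
    obs=[('ball','scene0',268.3,195.9),('ball','side0',244.2,275),('gend','scene0',261.9,291.1),('gend','side0',338,289.4),('cap','scene0',370.7,309.5),('cap','side0',344,238.5),
     ('lipFL','side0',248.3,20.5),('lipFR','side0',296.7,41.5),('lipBR','side0',320.7,38),('hingeR','side0',421.5,148),('hingeR','scene0',540,378)]
    def res(p):
        m=model(p); return np.concatenate([proj(f,m[n])-np.array([u,v]) for n,f,u,v in obs])
    import h
    def pr(f,p,c={}):
        if f not in c: d=np.load(f'pics/{f}.npz');c[f]={k:d[k] for k in d}
        d=c[f];k=d['view']@np.append(p,1);return np.array([d['fx']*k[0]/k[2]+d['cx'],d['fy']*k[1]/k[2]+d['cy']])
    proj=pr
    r=least_squares(res,[622,105,41,.19,.27,-8,200,60,.86,115])
    print(np.round(r.x,3)); print(np.round(r.fun.reshape(-1,2),1).tolist())
    m=model(r.x)
    for k in('ball','gend','grip','hingeR','lip'): print(k,m[k].round(1))
    np.save('p.npy',r.x)
E
python3 fit.py
```

```text
[ 6.22286e+02  1.02897e+02  4.10130e+01  1.81000e-01  2.59000e-01
 -3.75700e+00  1.82948e+02  7.75410e+01  8.94000e-01  1.22013e+02]
[[0.8, 0.4], [-0.1, -0.3], [-1.0, 0.4], [-0.5, -0.4], [-0.4, 0.2], [-0.4, -0.5], [0.6, -0.1], [-0.1, 0.8], [1.1, 0.2], [-1.5, -1.9], [-0.5, -0.2]]
ball [451.1  71.5  87.1]
gend [552.    3.6  64. ]
grip [548.6  22.3  64. ]
hingeR [800.1 147.7 118.6]
lip [608.6 224.4 318.3]
```

```bash
cat > plan.py <<'E'
from h import *
from scipy.spatial.transform import Rotation as Ro
def plan(wps,start=None):
    """wps: list of (pos, rpy, nrows)"""
    s=state(); p,R=(s['ee_pos'],Ro.from_euler('xyz',s['ee_rot'],degrees=True)) if start is None else start
    for tp,tr,n in wps:
        T=Ro.from_euler('xyz',tr,degrees=True); dw=(R.inv()*T).as_rotvec()/n
        dp=(np.array(tp)-p)/n
        for i in range(n):
            print(np.round(R.inv().apply(dp),1).tolist(),np.round(np.degrees(dw),2).tolist())
            p=p+dp; R=R*Ro.from_rotvec(dw)
        print('--')
E
python3 - <<'E'
from plan import *
plan([([548.6,22.3,150],[180,0,100.4],14)])
E
```

```text
[36.0, -25.4, 4.6] [-0.0, -0.0, -5.33]
[38.2, -22.0, 4.6] [-0.0, -0.0, -5.33]
[40.1, -18.3, 4.5] [-0.0, -0.0, -5.33]
[41.6, -14.5, 4.5] [-0.0, -0.0, -5.33]
[42.8, -10.6, 4.5] [-0.0, -0.0, -5.33]
[43.6, -6.6, 4.5] [-0.0, -0.0, -5.33]
[44.0, -2.5, 4.5] [-0.0, -0.0, -5.33]
[44.0, 1.6, 4.5] [-0.0, -0.0, -5.33]
[43.7, 5.7, 4.5] [-0.0, -0.0, -5.33]
[43.0, 9.7, 4.5] [-0.0, -0.0, -5.33]
[41.9, 13.7, 4.5] [-0.0, -0.0, -5.33]
[40.5, 17.5, 4.5] [-0.0, -0.0, -5.33]
[38.7, 21.2, 4.5] [-0.0, -0.0, -5.33]
[36.5, 24.7, 4.5] [-0.0, -0.0, -5.33]
--
```

```bash
python3 -m creep '[[0,36,-25.5,0,0,0,-5.3],[0,38,-22,0,0,0,-5.3],[0,40,-18,0,0,0,-5.3],[0,41.5,-14.5,0,0,0,-5.3],[0,43,-10.5,0,0,0,-5.3]]'; python3 -m creep '[[0,43.5,-6.5,0,0,0,-5.3],[0,44,-2.5,0,0,0,-5.3],[0,44,1.5,0,0,0,-5.3],[0,43.5,5.5,10,0,0,-5.3],[0,43,9.5,10,0,0,-5.3]]'; python3 -m creep '[[0,42,13.5,10,0,0,-5.3],[0,40.5,17.5,10,0,0,-5.3],[0,38.5,21,10,0,0,-5.3],[0,36.5,24.5,10,0,0,-5.3],[0,0,0,0,0,0,0]]'
python3 - <<'E'
from plan import *
snap('wrist','wrist1');snap('scene','scene1')
plan([([548.6,22.3,150],[180,0,100.4],1),([548.6,22.3,45],[180,0,100.4],4)])
E
```

```text
time_s: 0.78
ee_pos: [357.5, -324.1, 213.8]
ee_rot: [-180.0, -0.0, 52.4]
force: [0.6, -0.7, -0.3]
gripper_width: 91.4
time_s: 1.4
ee_pos: [464.6, -132.0, 193.7]
ee_rot: [180.0, 0.0, 78.9]
force: [-0.4, 0.2, -0.3]
gripper_width: 91.3
time_s: 2.02
ee_pos: [550.4, 22.6, 152.6]
ee_rot: [-179.9, -0.0, 100.2]
force: [-0.6, -0.7, 0.0]
gripper_width: 91.0
[2.0, -0.6, 3.5] [-0.08, 0.02, -0.4]
--
[0.0, -0.0, 26.2] [-0.0, 0.0, -0.0]
[0.0, -0.0, 26.2] [-0.0, 0.0, -0.0]
[0.0, -0.0, 26.2] [-0.0, 0.0, -0.0]
[0.0, -0.0, 26.2] [-0.0, 0.0, -0.0]
--
```

View pics/wrist1.png

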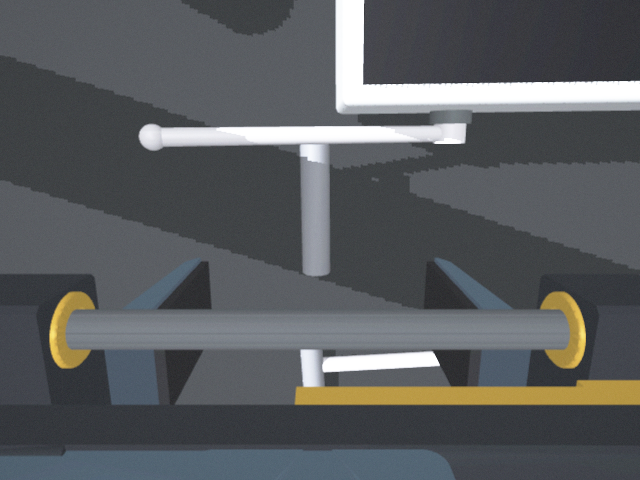

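View pics/scene1.png

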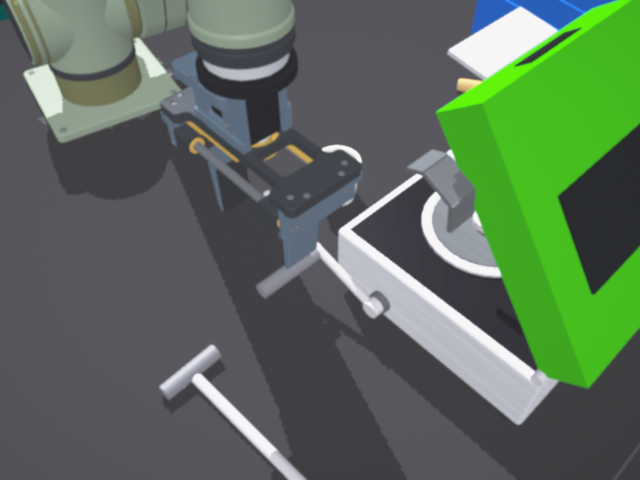

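The wrist view shows the grip (columns 301–329, free end at about row 272) centred between the fingers (columns 209 and 430), and the rod running from the ball (152,137) to the pivot (452,130). I compare this with the fit.

```bash
python3 - <<'E'
from fit import *
m=model(np.load('p.npy'))
for k in ('ball','gend','grip','cap'): print(k,proj('wrist1',m[k]),proj('scene1',m[k]))
E
```

```text
ball [152.8 137.2] [269.1 196.3]
gend [314.7 273. ] [260.9 291.5]
grip [314.5 244.3] [274.5 281.8]
cap [448.7 141.9] [370.3 309.7]
```

```bash
python3 -m creep '[[0,2,-0.5,27,0,0,-0.4],[0,0,0,27,0,0,0],[0,0,0,27,0,0,0],[0,0,0,27,0,0,0],[0,0,0,0,0,0,0]]' 15;  python3 -m creep '[[1,0,0,0,0,0,0],[1,0,0,0,0,0,0],[1,0,0,0,0,0,0],[1,0,0,0,0,0,0],[1,0,0,0,0,0,0]]' 15
python3 - <<'E'
from h import *
snap('side','side2');print(state())
E
```

```text
time_s: 2.75
ee_pos: [547.2, 21.0, 44.7]
ee_rot: [-179.7, -0.0, 100.3]
force: [-0.3, 0.7, 0.1]
gripper_width: 91.2
time_s: 3.38
ee_pos: [549.2, 22.3, 46.1]
ee_rot: [180.0, 0.0, 100.4]
force: [-0.3, -0.2, 0.3]
gripper_width: 44.2
{'time_s': 3.425, 'qpos': array([ 1.12792489e+00,  2.52536670e+01,  1.05987550e+02, -9.72688265e-03,
        4.87500908e+01, -9.24380516e+00]), 'qvel': array([-0.05205983,  0.1261514 ,  0.17161031, -0.01302826, -0.00396624,
       -0.07765393]), 'effort': array([-9.18603851e-03, -4.22454071e+01, -1.77346909e+01,  5.22346480e-02,
        4.75290266e-02,  2.53732460e-04]), 'ee_pos': array([549.1432906 ,  22.27121065,  46.03034984]), 'ee_rot': array([1.79992596e+02, 8.61520149e-03, 1.00378142e+02]), 'force': array([0.50234257, 0.32756365, 0.38487706]), 'torque': array([-0.02315933, -0.09080558,  0.00193564]), 'gripper_width': 40.06430574657335}
```

View pics/side2.png

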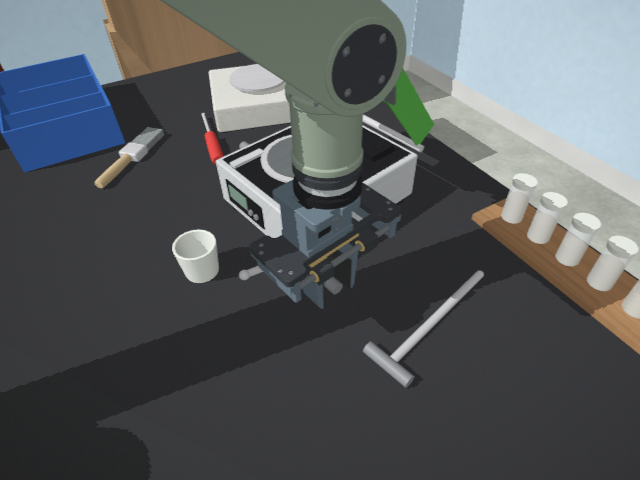

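```bash
python3 -m creep '[[0.55,2.5,0,0,0,7.5,0],[0.55,2.5,0,-0.7,0,7.5,0],[1,0,0,0,0,0,0],[1,0,0,0,0,0,0],[1,0,0,0,0,0,0]]' 15;python3 -m creep '[[1,0,0,0,0,0,0],[1,0,0,0,0,0,0],[1,0,0,0,0,0,0]]' 15
python3 - <<'E'
from h import *
s=state();print(s['ee_pos'],s['ee_rot'],s['force'],s['gripper_width'])
E
```

```text
time_s: 4.05
ee_pos: [548.2, 27.7, 47.0]
ee_rot: [180.0, -14.9, 100.5]
force: [0.7, -0.4, -0.7]
gripper_width: 17.7
time_s: 4.42
ee_pos: [548.3, 27.7, 47.0]
ee_rot: [180.0, -15.0, 100.4]
force: [0.2, 3.0, -1.7]
gripper_width: 17.5
[548.25842504  27.69663045  47.03385886] [179.99066969 -15.02949269 100.39065854] [ 0.18565309  2.96078249 -1.70185266] 17.456122608333793
```

```bash
python3 - <<'E'
import numpy as np
q=np.linspace(.259,1.69,13);c,s=np.cos(np.radians(15)),np.sin(np.radians(15))
x=-90*np.cos(q);z=90*np.sin(q)
for a,b in zip(np.diff(x),np.diff(z)): print(np.round([b*s,a,-b*c],1).tolist())
E
```

```text
[2.6, 3.4, -9.8]
[2.5, 4.5, -9.4]
[2.4, 5.7, -8.8]
[2.2, 6.7, -8.1]
[1.9, 7.7, -7.3]
[1.7, 8.5, -6.3]
[1.4, 9.2, -5.3]
[1.1, 9.8, -4.2]
[0.8, 10.3, -3.0]
[0.5, 10.6, -1.8]
[0.2, 10.7, -0.6]
[-0.2, 10.7, 0.6]
```

```bash
python3 -m creep '[[1,2.6,3.4,-9.8,0,0,0],[1,2.5,4.5,-9.4,0,0,0],[1,2.4,5.7,-8.8,0,0,0],[1,2.2,6.7,-8.1,0,0,0]]';python3 -m creep '[[1,1.9,7.7,-7.3,0,0,0],[1,1.7,8.5,-6.3,0,0,0],[1,1.4,9.2,-5.3,0,0,0],[1,1.1,9.8,-4.2,0,0,0]]'
python3 - <<'E'
from h import *
snap('side','side3');snap('scene','scene3');s=state();print(s['ee_pos'],s['force'],s['torque'],s['gripper_width'])
E
```

```text
time_s: 4.92
ee_pos: [565.8, 31.0, 84.8]
ee_rot: [-179.7, -15.1, 100.4]
force: [-5.2, 1.5, -2.1]
gripper_width: 17.7
time_s: 5.42
ee_pos: [599.1, 37.0, 111.1]
ee_rot: [-179.6, -15.1, 100.4]
force: [-10.0, 0.3, 10.3]
gripper_width: 17.5
[601.78522254  37.43052938 111.80052535] [-7.95366472  1.33405264 12.69948703] [0.67452445 1.50319952 0.53551197] 17.476035562907974
```

View pics/scene3.png

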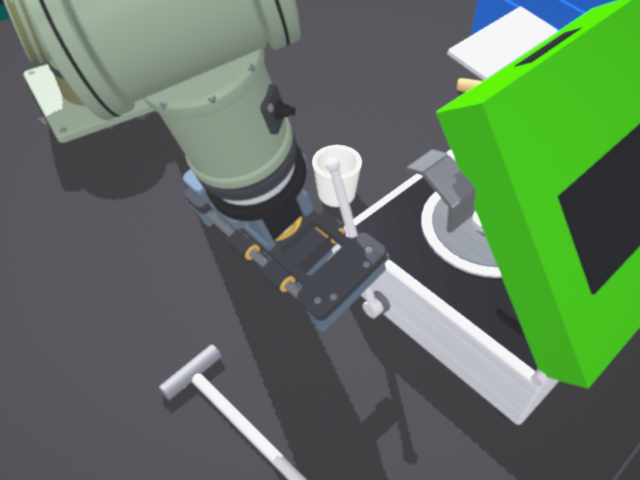

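View pics/side3.png

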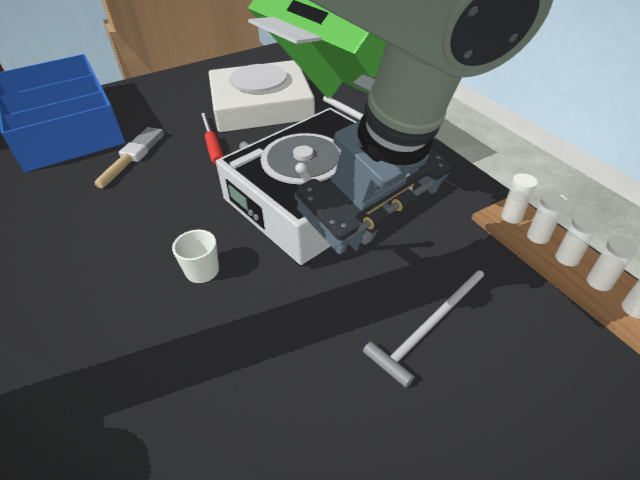

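```bash
python3 - <<'E'
import numpy as np
from scipy.optimize import least_squares
from fit import *
P=np.load('p.npy');yaw=P[3]
pts=np.array([[548.26,27.7,47.03],[565.8,31,84.8],[601.8,37.4,111.8]])
ux=np.array([np.cos(yaw),np.sin(yaw),0])
X=np.c_[(pts-P[:3])@ux,pts[:,2]]
r=least_squares(lambda c:np.hypot(*(X-c).T)-90,[0,20]);c=r.x;print(c,r.fun,X)
q=np.arctan2(X[:,1]-c[1],c[0]-X[:,0]);print(q)
cc,s=np.cos(np.radians(15)),np.sin(np.radians(15))
Q=np.linspace(q[-1],1.69,6);x=c[0]-90*np.cos(Q);z=c[1]+90*np.sin(Q)
print(x[-1],z[-1],P[:3]+ux*x[-1])
for a,b in zip(np.diff(x),np.diff(z)): print(np.round([b*s,a,-b*cc],1).tolist())
# rod angle from ball in scene3 / side3
def f(q):
    p=P.copy();p[4]=q[0];m=model(p);return np.r_[proj('scene3',m['ball'])-[333,163],proj('side3',m['ball'])-[301,170]]
r=least_squares(f,[1.15],diff_step=.02);print(r.x,r.fun)
E
```

```text
[ 1.6234211  28.33675638] [-0.03270883  0.0555544  -0.03022101] [[-86.38042043  47.03      ]
 [-68.5328687   84.8       ]
 [-31.96896044 111.8       ]]
[0.20930306 0.67767357 1.18815287]
12.32636233938836 117.698084983372 [634.40991157 105.12120546  41.01251501]
[0.8, 8.5, -2.8]
[0.5, 8.8, -2.0]
[0.3, 9.0, -1.1]
[0.1, 9.0, -0.3]
[-0.2, 9.0, 0.6]
[1.17507861] [-3.4  0.8  0.8 -3. ]
```

```bash
python3 -m creep '[[1,1.2,8.5,-4.5,0,0,0],[1,0.8,8.8,-3,0,0,0],[1,0.3,9,-1.1,0,0,0],[1,0.1,9,-0.3,0,0,0]]'
python3 - <<'E'
from fit import *
snap('side','side4');snap('scene','scene4');s=state();print(s['ee_pos'],s['force'],s['torque'],s['gripper_width'])
P=np.load('p.npy')
for q in (1.4,1.5,1.6,1.7):
    p=P.copy();p[4]=q;m=model(p);print(q,proj('scene4',m['ball']),proj('side4',m['ball']))
E
```

```text
time_s: 6.02
ee_pos: [637.1, 43.6, 119.7]
ee_rot: [-180.0, -15.0, 100.4]
force: [-5.0, 1.2, 4.6]
gripper_width: 18.0
[638.72264941  43.77572035 119.51225169] [-1.94804574  3.05189711  5.81093235] [0.52255733 0.43160278 0.27831028] 17.705938951227232
1.4 [359.  175.6] [325.5 147. ]
1.5 [373.4 184. ] [336.2 140.1]
1.6 [388.4 194.2] [346.6 134.6]
1.7 [403.6 206.2] [356.7 130.4]
```

View pics/scene4.png

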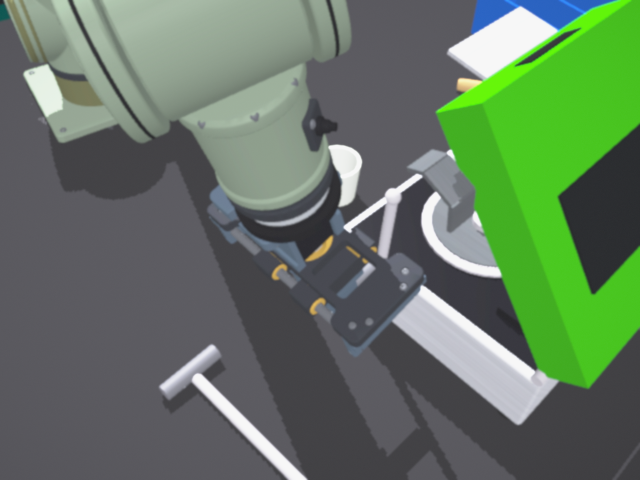

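View pics/side4.png

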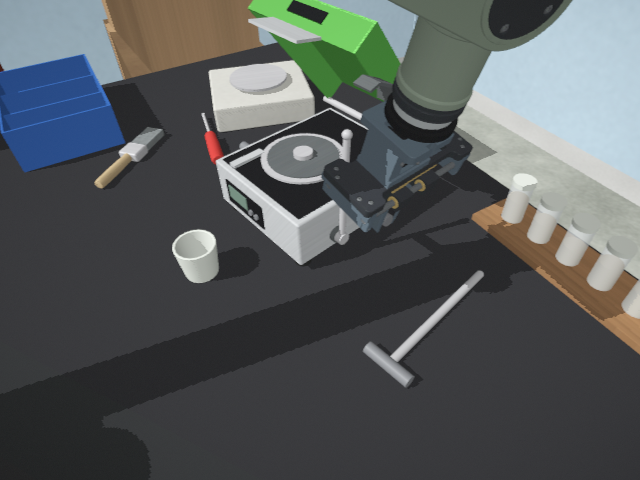

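The ball is at (393,197) in the scene view and (347,134) in the side view, so prop ≈ 1.62. It needs about 0.08 rad more.

```bash
python3 -m creep '[[1,0,4,0,0,0,0],[1,-0.2,4,0.5,0,0,0],[1,0,0,0,0,0,0]]'
python3 - <<'E'
from fit import *
snap('side','side5');snap('scene','scene5');s=state();print(s['ee_pos'],s['force'],s['torque'],s['gripper_width'])
a=cv2.resize(cv2.imread('pics/scene5.png')[140:300,340:500],(400,400),interpolation=2);b=cv2.resize(cv2.imread('pics/side5.png')[80:240,260:420],(400,400),interpolation=2)
cv2.imwrite('pics/z5.png',np.hstack([a,b]))
P=np.load('p.npy')
for q in (1.6,1.7,1.76):
    p=P.copy();p[4]=q;m=model(p);print(q,(proj('scene5',m['ball'])-[340,140])*2.5,(proj('side5',m['ball'])-[260,80])*2.5+[400,0])
E
```

```text
time_s: 6.5
ee_pos: [646.2, 45.2, 118.0]
ee_rot: [179.9, -15.0, 100.4]
force: [-2.2, 2.7, 5.2]
gripper_width: 17.5
[646.2335512   45.19677143 118.0067614 ] [-1.51231018  2.9955137   5.46607858] [0.64021098 0.40933901 0.27171456] 17.72847957785113
1.6 [121.  135.5] [616.5 136.5]
1.7 [159.  165.5] [641.75 126.  ]
1.76 [182.  185.5] [656.25 121.5 ]
```

View pics/z5.png

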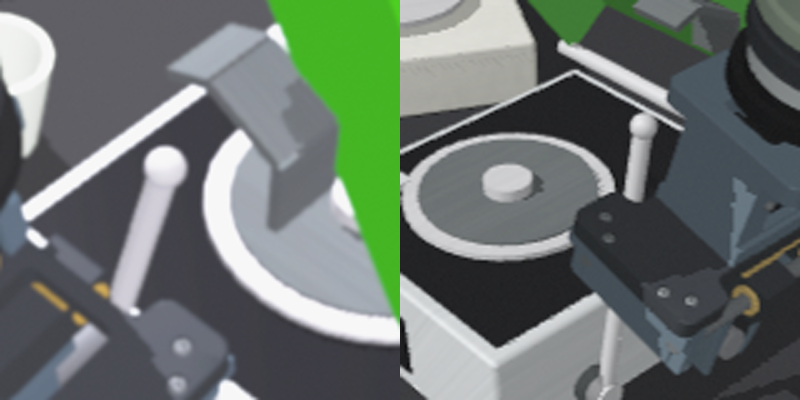

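Now ball (165,166)/(643,127) matches prop ≈ 1.70. Next I release the grip and back off along the tool axis.

```bash
python3 -m creep '[[0.5,0,0,0,0,0,0],[0.5,0,0,0,0,0,0],[0.5,0,0,0,0,0,0],[0.5,0,0,0,0,0,0]]'; python3 -m creep '[[0.5,0,0,-15,0,0,0],[0.5,0,0,-25,0,0,0],[0.5,0,0,-40,0,0,0],[0.5,0,0,-50,0,0,0],[1,0,0,-50,0,0,0]]' 20
python3 - <<'E'
from fit import *
from plan import *
snap('side','side6');snap('scene','scene6');s=state();print(s['ee_pos'],s['force'],s['gripper_width'])
a=cv2.resize(cv2.imread('pics/scene6.png')[140:300,340:500],(400,400),interpolation=2);b=cv2.resize(cv2.imread('pics/side6.png')[0:240,180:420],(400,400),interpolation=2)
cv2.imwrite('pics/z6.png',np.hstack([a,b]))
m=model(np.load('p.npy'))
plan([([625,60,390],[180,-8,100.4],4),([608,224,390],[180,0,100.4],5),([608,224,335],[180,0,100.4],2)])
E
```

```text
time_s: 7.1
ee_pos: [645.6, 44.4, 116.7]
ee_rot: [180.0, -15.0, 100.4]
force: [0.6, -0.1, 0.1]
gripper_width: 45.5
time_s: 7.72
ee_pos: [653.8, -1.7, 293.5]
ee_rot: [179.9, -14.9, 100.4]
force: [1.5, 0.4, 0.1]
gripper_width: 38.5
[656.37138285  -2.70031704 298.49350737] [0.80528042 0.04290592 0.06761975] 30.237006633496726
[22.1, -4.6, -17.9] [0.19, -1.69, 0.01]
[21.6, -4.7, -18.5] [0.19, -1.69, 0.01]
[21.0, -4.7, -19.1] [0.19, -1.69, 0.01]
[20.4, -4.8, -19.7] [0.19, -1.69, 0.01]
--
[32.6, 2.6, 4.6] [-0.0, -1.6, -0.0]
[32.7, 2.6, 3.7] [-0.0, -1.6, -0.0]
[32.8, 2.6, 2.8] [-0.0, -1.6, -0.0]
[32.8, 2.6, 1.8] [-0.0, -1.6, -0.0]
[32.9, 2.6, 0.9] [-0.0, -1.6, -0.0]
--
[0.0, -0.0, 27.5] [0.0, 0.0, -0.0]
[0.0, -0.0, 27.5] [0.0, 0.0, -0.0]
--
```

View pics/z6.png

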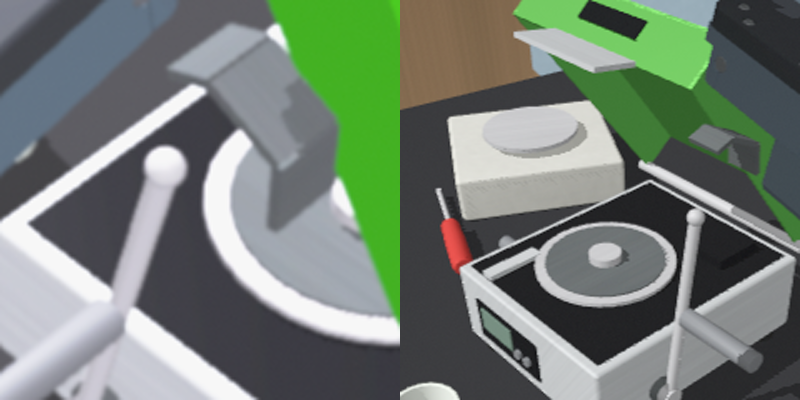

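The rod stands by itself with the ball at (165,167) in the left crop, and the hood is still raised. Next I move over the lip.

```bash
python3 -m creep '[[1,5,0,-24,0,0,0],[1,18,-5,-24,0,-1.7,0],[1,22,-5,-24,0,-1.7,0],[1,22,-5,-20,0,-1.7,0],[1,25,-5,-12,0,-1.7,0]]' ; python3 -m creep '[[1,32,2.5,5,0,-1.6,0],[1,32,2.5,4,0,-1.6,0],[1,32,2.5,3,0,-1.6,0],[1,32,2.5,2,0,-1.6,0],[1,32,2.5,1,0,-1.8,0]]'; python3 -m creep '[[1,0,0,0,0,0,0]]'
python3 - <<'E'
from fit import *
from plan import *
snap('side','side7');snap('wrist','wrist7');s=state();print(s['ee_pos'],s['force'],s['gripper_width'])
m=model(np.load('p.npy'));print([(k,proj('wrist7',m[k])) for k in('lip','lipFL','lipFR')])
plan([([608,224,330],[180,0,100.4],2)])
E
```

```text
time_s: 8.45
ee_pos: [622.0, 60.2, 413.2]
ee_rot: [179.9, -8.1, 100.3]
force: [0.8, 0.0, -0.3]
gripper_width: 0.3
time_s: 9.07
ee_pos: [605.2, 221.3, 410.9]
ee_rot: [180.0, 0.1, 100.4]
force: [-0.1, -0.5, -0.5]
gripper_width: 0.4
time_s: 9.2
ee_pos: [604.9, 223.0, 410.3]
ee_rot: [-180.0, -0.0, 100.6]
force: [-0.0, -0.5, 0.3]
gripper_width: 0.3
[605.49083461 220.37372154 410.60906062] [-0.20085198 -0.72026336 -0.04471368] 0.13498488344790494
[('lip', array([323.3, 239.1])), ('lipFL', array([290.9, 159.5])), ('lipFR', array([292.9, 313.8]))]
[1.6, 1.6, 40.3] [-0.01, 0.02, -0.0]
[1.6, 1.6, 40.3] [-0.01, 0.02, -0.0]
--
```

View pics/side7.png

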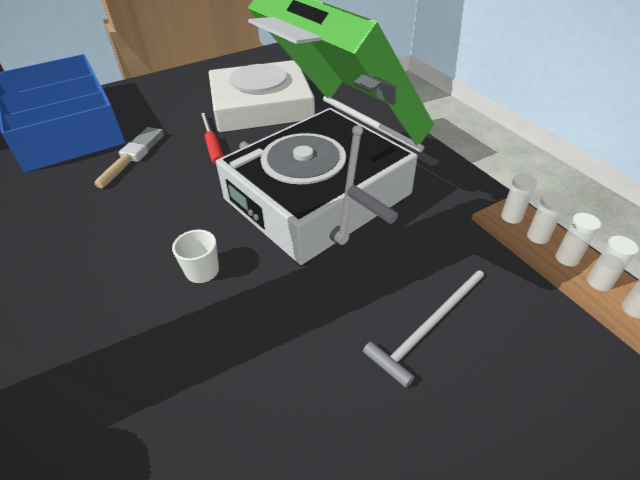

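View pics/wrist7.png

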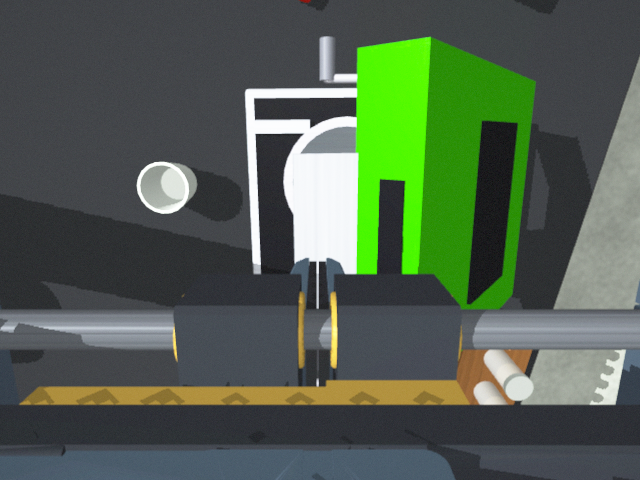

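```bash
python3 - <<'E'
from plan import *
plan([([606,224,326],[180,0,100.4],2)])
th=np.r_[.894,np.arange(.87,.575,-.03)]
x=-265*np.cos(th)-11*np.sin(th);z=265*np.sin(th)-11*np.cos(th)
for t,a,b in zip(th[1:],np.diff(x),np.diff(z)): print(t.round(2),np.round([a,-b],1))
E
python3 -m creep '[[1,2,1,42,0,0,0],[1,2,0,42,0,0,0],[1,0,0,0,0,0,0]]'
```

```text
[1.8, 0.6, 42.3] [-0.01, 0.02, -0.0]
[1.8, 0.6, 42.3] [-0.01, 0.02, -0.0]
--
0.87 [-4.7  4.2]
0.84 [-5.8  5.5]
0.81 [-5.6  5.6]
0.78 [-5.4  5.8]
0.75 [-5.3  6. ]
0.72 [-5.1  6.1]
0.69 [-4.9  6.3]
0.66 [-4.7  6.4]
0.63 [-4.5  6.6]
0.6 [-4.3  6.7]
time_s: 9.68
ee_pos: [604.5, 222.7, 323.5]
ee_rot: [-179.6, 0.1, 100.3]
force: [-0.2, 1.2, 1.0]
gripper_width: 0.4
```

```bash
python3 -m creep '[[1,0,0,0,0,0,0]]';python3 -m creep '[[1,0,0,2,0,0,0],[1,0,0,0,0,0,0]]';python3 -m creep '[[1,0,0,2,0,0,0],[1,0,0,0,0,0,0]]';python3 -m creep '[[1,0,0,2,0,0,0],[1,0,0,0,0,0,0]]'
python3 - <<'E'
from h import *
snap('side','side8');cv2.imwrite('pics/z8.png',cv2.resize(cv2.imread('pics/side8.png')[0:200,200:440],(720,600),interpolation=2))
E
```

```text
time_s: 9.8
ee_pos: [606.9, 223.9, 328.8]
ee_rot: [179.8, -0.0, 100.3]
force: [-0.2, 0.1, 0.9]
gripper_width: 0.6
time_s: 10.05
ee_pos: [606.4, 224.6, 326.0]
ee_rot: [179.9, -0.0, 100.4]
force: [-0.4, 0.5, -0.3]
gripper_width: 0.6
time_s: 10.3
ee_pos: [605.8, 224.6, 322.6]
ee_rot: [-180.0, 0.0, 100.4]
force: [0.2, -0.5, 0.7]
gripper_width: 0.6
time_s: 10.55
ee_pos: [605.8, 224.6, 320.4]
ee_rot: [-180.0, 0.0, 100.4]
force: [0.1, 0.8, 0.6]
gripper_width: 0.3
```

View pics/z8.png

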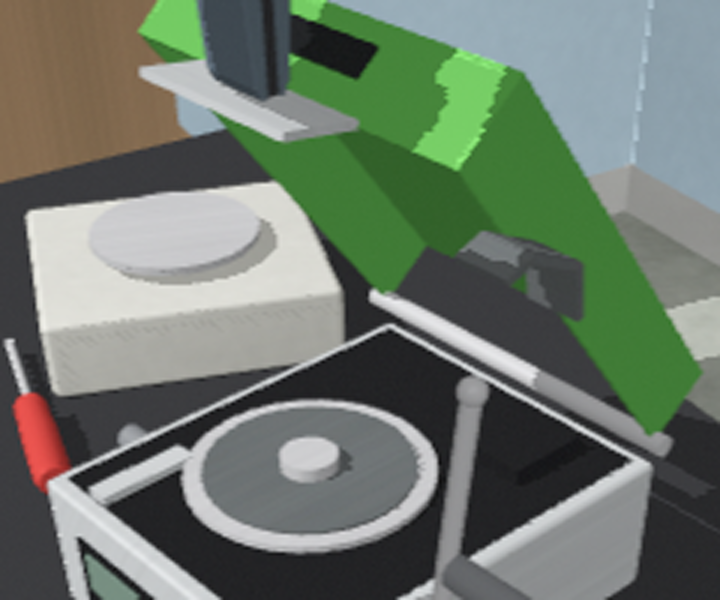

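The closed fingertips are right above the lip, near its centre (z8 about (265,95)). I press on along the arc and watch the force.

```bash
python3 -m creep '[[1,0,0,2.5,0,0,0],[1,0,-2,3,0,0,0],[1,0,-2.8,2.8,0,0,0],[1,0,-2.9,2.8,0,0,0]]';python3 -m creep '[[1,0,-2.8,2.8,0,0,0],[1,0,-2.8,2.8,0,0,0],[1,0,-2.7,2.9,0,0,0],[1,0,-2.7,2.9,0,0,0]]'
python3 - <<'E'
from h import *
snap('side','side9');cv2.imwrite('pics/z9.png',cv2.resize(cv2.imread('pics/side9.png')[0:200,200:440],(720,600),interpolation=2))
E
```

```text
time_s: 11.1
ee_pos: [597.9, 223.1, 309.9]
ee_rot: [180.0, 0.0, 100.4]
force: [-1.4, -0.2, 4.1]
gripper_width: 0.5
time_s: 11.6
ee_pos: [586.8, 221.0, 298.1]
ee_rot: [-179.9, 0.0, 100.4]
force: [-3.9, -1.5, 4.6]
gripper_width: 0.6
```

View pics/z9.png

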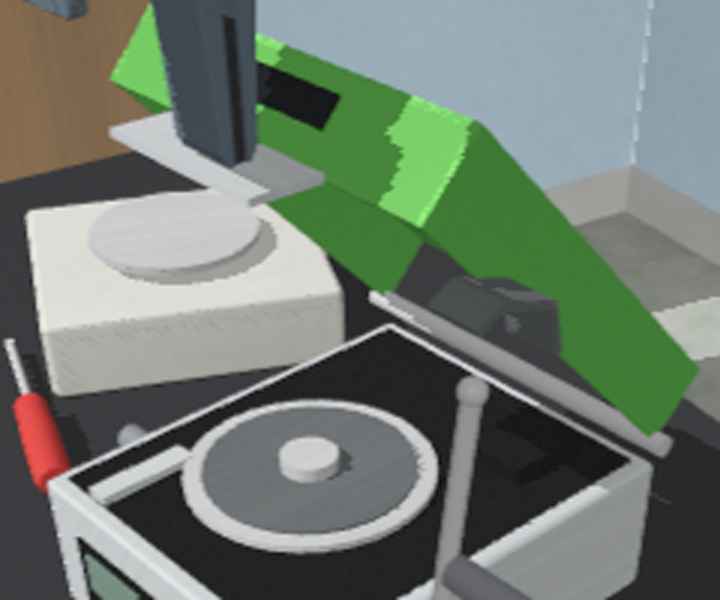

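The hood follows at about 5 N and is now near 0.78. The socket is still above and behind the ball (z9 about (472,390)). Continuing.

```bash
python3 -m creep '[[1,0,-2.7,3,0,0,0],[1,0,-2.7,3,0,0,0],[1,0,-2.6,3,0,0,0],[1,0,-2.6,3.1,0,0,0]]';python3 -m creep '[[1,0,-2.5,3.1,0,0,0],[1,0,-2.5,3.1,0,0,0],[1,0,-2.4,3.2,0,0,0]]'
python3 - <<'E'
from h import *
snap('side','side10');cv2.imwrite('pics/z10.png',cv2.resize(cv2.imread('pics/side10.png')[20:220,200:440],(720,600),interpolation=2))
snap('scene','scene10')
E
```

```text
time_s: 12.15
ee_pos: [576.7, 219.1, 285.8]
ee_rot: [-180.0, 0.0, 100.4]
force: [-3.1, -2.4, 4.3]
gripper_width: 0.7
time_s: 12.52
ee_pos: [569.2, 217.7, 276.4]
ee_rot: [-179.9, 0.0, 100.4]
force: [-4.6, -2.0, 5.3]
gripper_width: 0.7
```

View pics/z10.png

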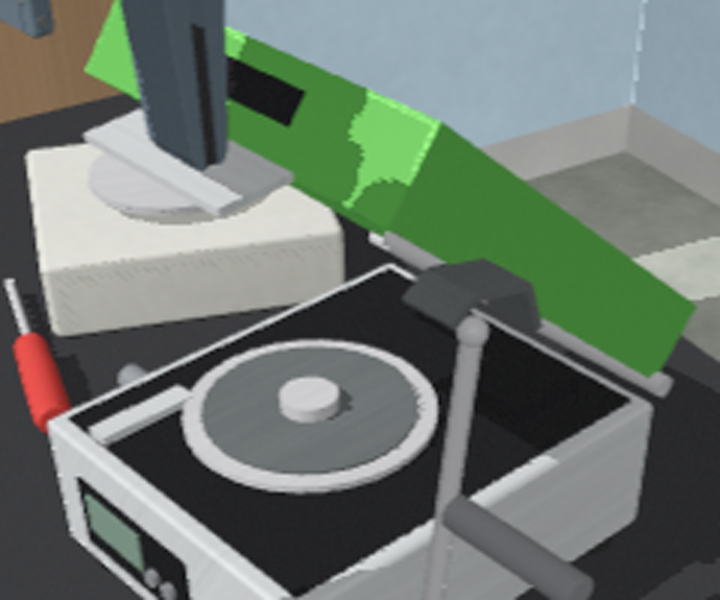

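View pics/scene10.png

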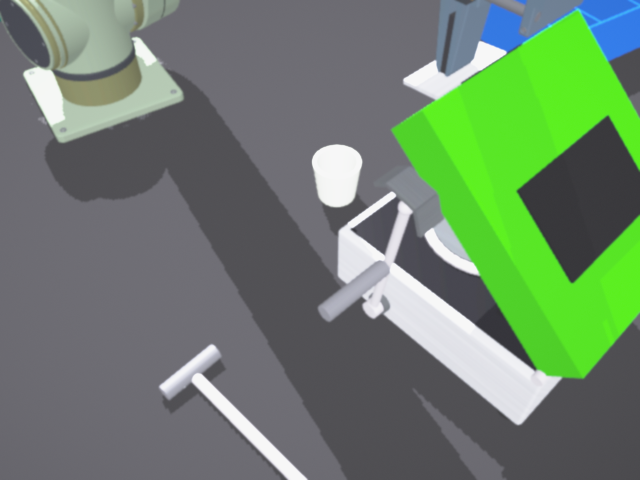

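The ball (z10 about (472,330)) is right at the mouth of the channel and the hood is at about 0.68. From here I take small steps and watch for the force to rise.

```bash
python3 -m creep '[[1,0,-2.4,3.2,0,0,0],[1,0,-2.4,3.2,0,0,0]]';python3 -m creep '[[1,0,-1.7,2.4,0,0,0],[1,0,-1.7,2.4,0,0,0]]';python3 -m creep '[[1,0,-0.8,1.2,0,0,0],[1,0,-0.8,1.2,0,0,0]]'
python3 - <<'E'
from h import *
snap('side','side11');cv2.imwrite('pics/z11.png',cv2.resize(cv2.imread('pics/side11.png')[20:220,200:440],(720,600),interpolation=2))
E
```

```text
time_s: 12.88
ee_pos: [565.3, 217.2, 269.9]
ee_rot: [180.0, 0.0, 100.4]
force: [-2.2, -0.5, 2.8]
gripper_width: 0.6
time_s: 13.12
ee_pos: [562.0, 216.6, 265.1]
ee_rot: [180.0, 0.0, 100.4]
force: [-0.9, -1.5, 2.6]
gripper_width: 0.2
time_s: 13.38
ee_pos: [560.4, 216.2, 262.9]
ee_rot: [180.0, 0.0, 100.4]
force: [-0.6, 0.3, 1.3]
gripper_width: 0.5
```

View pics/z11.png

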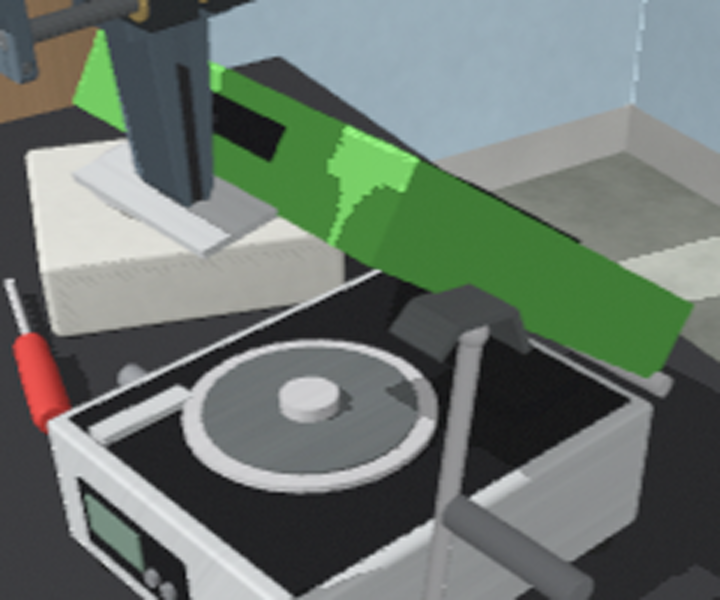

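```bash
for i in 1 2; do python3 -m creep '[[1,0,-0.7,1.2,0,0,0],[1,0,-0.7,1.2,0,0,0]]';done;  python3 -m creep '[[1,0,0,1,0,0,0],[1,0,0,0,0,0,0]]'
```

```text
time_s: 13.68
ee_pos: [558.9, 216.0, 260.6]
ee_rot: [180.0, 0.0, 100.4]
force: [0.0, -1.3, 1.6]
gripper_width: 0.7
time_s: 13.92
ee_pos: [557.3, 215.7, 258.2]
ee_rot: [-180.0, 0.0, 100.4]
force: [-1.3, -0.7, 0.9]
gripper_width: 0.5
time_s: 14.18
ee_pos: [557.1, 215.6, 257.7]
ee_rot: [-180.0, 0.0, 100.4]
force: [-2.5, -1.3, 4.1]
gripper_width: 0.3
```

```bash
python3 - <<'E'
from h import *
snap('side','side12');a=cv2.resize(cv2.imread('pics/side12.png')[60:180,240:400],(800,600),interpolation=2);cv2.imwrite('pics/z12.png',a)
E
```

```text
(no output)
```

View pics/z12.png

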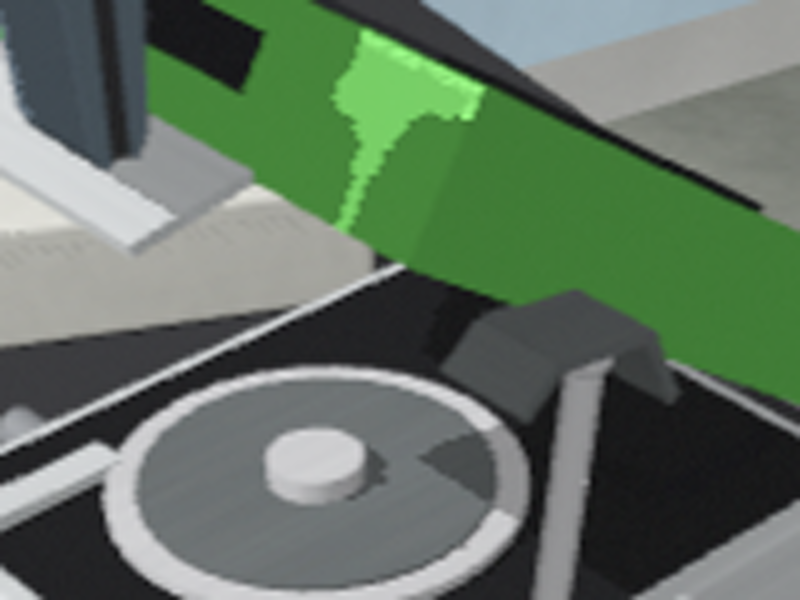

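```bash
for i in 1 2 3; do python3 -m creep '[[1,0,-0.3,1,0,0,0],[1,0,0,0,0,0,0]]';done
```

```text
time_s: 14.48
ee_pos: [557.0, 215.6, 257.4]
ee_rot: [180.0, -0.0, 100.4]
force: [-3.2, -1.3, 7.6]
gripper_width: 0.4
time_s: 14.72
ee_pos: [556.9, 215.6, 257.2]
ee_rot: [179.9, -0.0, 100.4]
force: [-3.8, -1.7, 10.7]
gripper_width: 0.5
time_s: 14.98
ee_pos: [556.8, 215.6, 257.0]
ee_rot: [179.8, -0.0, 100.4]
force: [-4.4, -1.9, 13.8]
gripper_width: 0.4
```

The force now climbs about 3 N per commanded mm while z barely changes, so the hood is on its hard stop on the ball. I lift away.

```bash
python3 -m creep '[[1,0,0,-5,0,0,0],[1,0,-5,-15,0,0,0],[1,0,-20,-40,0,0,0],[1,0,-30,-50,0,0,0],[1,0,-40,-50,0,0,0]]';python3 -m creep '[[1,0,0,0,0,0,0],[1,0,0,0,0,0,0]]'
python3 - <<'E'
from fit import *
from scipy.optimize import least_squares
d=snap('side','side13');snap('scene','scene13');a=cv2.resize(cv2.imread('pics/side13.png')[20:200,220:460],(800,600),interpolation=2);cv2.imwrite('pics/z13.png',a)
P=np.load('p.npy')
for th in (.55,.6,.65):
    p=P.copy();p[8]=th;m=model(p);print(th,[((proj('side13',m[k])-[220,20])*3.333).round().tolist() for k in('lipFL','lipFR','lipBR')])
print(state()['force'],state()['time_s'])
E
```

```text
time_s: 15.6
ee_pos: [463.3, 198.7, 414.5]
ee_rot: [-180.0, -0.0, 100.4]
force: [-0.1, -0.2, 0.4]
gripper_width: 0.5
time_s: 15.85
ee_pos: [463.9, 198.7, 412.9]
ee_rot: [180.0, -0.0, 100.4]
force: [0.5, 0.2, -2.3]
gripper_width: 0.4
0.55 [[7.0, 233.0], [149.0, 325.0], [230.0, 271.0]]
0.6 [[15.0, 199.0], [160.0, 289.0], [242.0, 239.0]]
0.65 [[25.0, 165.0], [172.0, 252.0], [256.0, 208.0]]
[-0.44303726  1.2842434  -0.49039332] 15.95
```

View pics/z13.png

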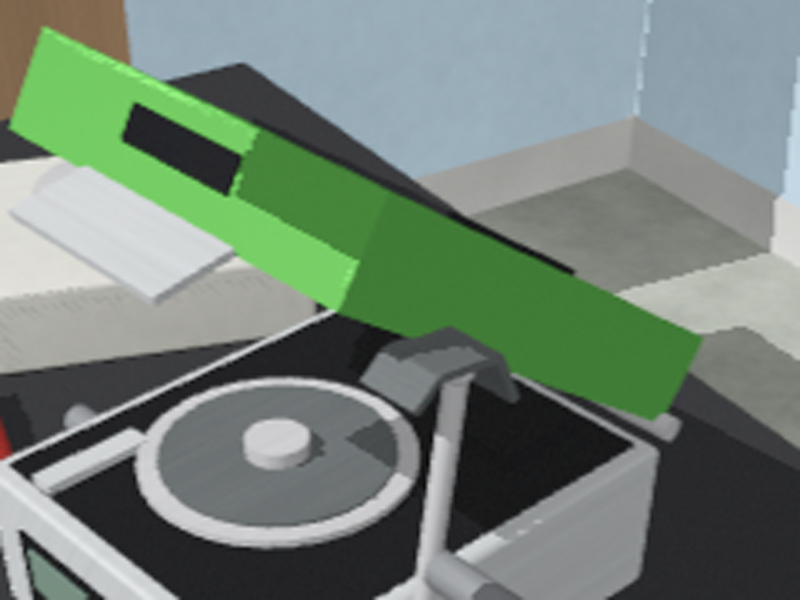

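View pics/scene13.png

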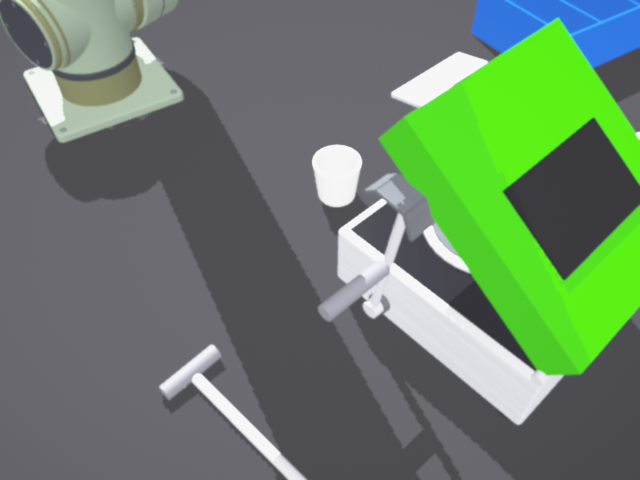

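The lip corners at z13 (10,210), (155,300) and (232,250) give a hood angle of about 0.585. The ball is hidden inside the channel, the rod is upright and the robot is clear of everything. I hand in.

```bash
python3 - <<'E'
from h import *
print(job_done(),state()['time_s'])
E
```

```text
the job is handed in; nothing more can be done
the job is handed in; nothing more can be done
```

The hood is propped open on the rod, and I handed the job in at about 16 s of the 48 s allowed. The handing-in call gives no verdict, so the result below rests on my own checks.

**What I did:** I gripped the rod's grey handle, swung the rod up until pictures put it at about 1.70 rad, and let go. The hood was still up, at about 0.89 rad. I then closed the fingers and pressed the lip down along its arc with about 5 N. At the end the force rose to 14 N with almost no further movement, which I took as the hood stopping hard on the ball. Then I backed the arm well clear.

**Last checks:**
- **Hood:** after release the pictures put it at about 0.585 rad. The fingertip height had suggested about 0.594. Both are slightly under the nominal 0.60 but inside the 0.55–0.65 band, and the gap is within my camera and fit error.
- **Rod:** it stands in the channel with its ball hidden inside. I did not measure its angle again after the press.
- **Swing:** the force reached about 15 N, more than the 3 N expected, because my commanded arc was a few mm too tight. I corrected it on the way, and the rod stayed up when released.
- **Contact:** the arm touches nothing, and the force readings are back to noise.

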